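Make up the farm and town scenery kits for a model railway layout

TASK

Make up the scenery trays for two unfinished corners of the layout: the red tractor, the brown shed and the slim poplar go in the white farm tray, the yellow van and the crimson tree in the blue town tray. In each tray the vehicle stands on its wheels in the long bay, and every other piece stands upright on the floor of a square bay of its own. Leave the silver car, the green round tree and the paint jar standing where they are.

Things in the scene. Friction and masses are not known exactly. Their poses are not given: they have to be found in the camera images.
- farm_tray: White plastic, grey-floored tray, loose (0.3 kg), 139 x 139 mm, 12 mm high, walls and dividers 3 mm. Origin: centre of underside; z up. A divider along x halves it: the +y half is the long bay, 133 x 65 mm inside, centre (0, +34) mm; the -y half has two square bays, 65 x 65 mm inside, centres (+34, -34) and (-34, -34) mm. Bay floors at z = 3 mm. The farm kit goes in it.
- town_tray: Blue plastic, dark-floored tray, loose (0.3 kg), 139 x 139 mm, 12 mm high, walls and dividers 3 mm. Origin: centre of underside; z up. A divider along x halves it: the +y half is the long bay, 133 x 65 mm inside, centre (0, +34) mm; the -y half has two square bays, 65 x 65 mm inside, centres (+34, -34) and (-34, -34) mm. Bay floors at z = 3 mm. The town kit goes in it; one square bay stays empty.
- tractor: Red model tractor, dark cab with red roof, 75 mm long (x from -40 to +35 mm, bonnet to -x), 44 wide over the rear wheels (y), 54 high, 90 g. Origin: on the ground under its middle; z up. The cab, a straight-sided box 28 mm wide (y), 30 long, centred at x = +11 mm, stands clear of the mudguards from z = 37 mm to its roof at 54: grip it there across y, near the centre of mass. Wheels do not turn.
- shed: Brown wooden model shed, dark grey pitched roof, 40 g. The ridge runs along x, 53 mm high; grip the two plain gable faces, 40 mm apart at x = +20 and -20 mm (the roof ends flush with them). Along y the walls are 36 mm and the eaves 44 mm wide; walls 32 mm high below the gables. Origin: centre of its underside; z up.
- poplar: Slim, yellow-green, column-shaped model tree on a round sandy base 36 mm across and 5 mm thick, 73 mm high, about 35 g. The crown is 30 mm across, straight-sided from z = 24 to 56 mm. Round about z. Origin: centre of the base's underside; z up.
- van: Yellow model delivery van, 104 mm long (x, bonnet to -x), 40 mm wide (y), 46 mm high, about 110 g. The straight-sided full-width body runs from x = -26 to +52 mm and up to z = 46 mm, the bonnet in front is 24 mm high. Origin: on the ground under its middle; z up. Wheels do not turn.
- crimson_tree: Crimson round-crowned model tree on a round sandy base 36 mm across and 5 mm thick, 68 mm high, about 35 g. The crown is 42 mm across, straight-sided from z = 32 to 54 mm. Round about z. Origin: centre of the base's underside; z up.
- green_tree: Dark green round-crowned model tree, otherwise the same as the crimson one; not part of either kit, to be left alone. Origin: centre of the base's underside; z up.
- saloon: Silver-grey model car with dark windows, 96 mm long (x), 38 mm wide (y), 30 mm high; not part of either kit, to be left alone. Origin: on the ground under its middle; z up.
- paint: Small closed jar of white paint with an orange lid, 34 mm across and 34 mm high; to be left alone. Origin: centre of its underside; z up.

How it is judged:
By the outcome, as a careful person would: the job done as asked, in the order asked, and still so for the second after the job is handed in, with the robot touching nothing.
It also fails if it takes over 136 s, if anything falls off the work surface, if the arm or the gripper's body presses on something with over 40 N, if the wrist force passes 120 N, or if a joint passes its speed limit or range.

ROBOT

A 6-joint arm with a two-finger parallel gripper is mounted at the origin on the work surface. World frame = base frame: x ahead of the robot, y to its left, z up, the work surface at z = 0. Lengths are in m, angles in rad, forces in N, time in s.
With the tool pointing down it reaches from about 0.325 to 0.75 m from the base axis. Payload 7.6 kg.
Tool frame: the origin (TCP) lies midway between the tips of the shut fingers; the grasp point (between the pads) lies arm.hold_point_z behind it (arm.hold_point_z is the distance from the TCP to the grasp point, in m); z points along the fingers, y is the line along which they close (so a half turn about z gives the same grasp; the last joint's range is limited). The gripper opens to 85 mm and grips with 20 to 120 N. Pads are 22 mm wide; open, the fingers measure 114 mm over their backs; the gripper's body (76 mm by 85 mm) begins 54 mm behind the grasp point. The pads swing forward as they close: fully open they stand 13 mm farther back than shut.
Start: joints at [1.193, 0.052, 1.401, -0, 1.689, -0.07], TCP at [0.159, 0.5, 0.231] pointing down, gripper open.
Joint ranges: [-2.9, 2.9], [-0.91, 2.17], [0.12, 2.37], [-1.06, 4.2], [0.26, 2.73], [-2.93, 2.93]. Speed limits (rad/s): [2.57, 2.57, 3.01, 3.14, 3.14, 3.14].

INTERFACE

Orientations are given as a rotation vector (axis times angle).
In Python, from rig import arm gives the robot as it stands. The module is installed in compiled form; this text tells all that it offers. Calls block until the motion is done:
- arm.reach(position, orientation): joint-space move of the TCP to a pose.
- arm.movel(position, frame=None, v=0.15): straight line of the TCP; frame=None keeps the orientation; v is the mean speed in m/s.
- arm.goto_joints(angles): joint-space move.
- arm.set_gripper(opening, squeeze=None): finger opening in m; squeeze is the grip in N (None keeps the last); returns when the fingers have stopped.
- arm.pause(seconds).
- arm.inverse_kinematics(position, orientation): joint angles nearest the present ones, or None.
- arm.get_obs(): the state.
- arm.camera(name): name is "side" or "top" or "wrist"; returns the picture (420x560x3 uint8, red, green, blue); there is no depth.
- arm.camera_info(name): a dict with "fx", "fy", "cx", "cy" (pixels), "world_from_camera" (4x4, takes a point from camera to world coordinates); the wrist camera has in their place "tool_from_camera" (4x4, takes a point from camera to tool coordinates, whose origin is the TCP and whose axes are the flange's). Camera axes: x right, y down, z forward; pixel columns grow to the right and rows downward; lengths in m; the calibration is good to about 2 mm. A picture is of the moment at which its call begins: read the wrist's pose just before it. camera_info takes no time and is no camera call.
A pose or a line that the arm cannot do raises arm.IKError and nothing moves.
- arm.job_done(): hands the job in; it is judged then, once.
The state is a dict: "t": time; "q": joint angles; "qvel": joint speeds; "joint_torque": joint torques, N m; "ee_pos": TCP position; "tcp_rot": TCP orientation; "ft_force": force on the tool from outside, world axes, zero at the start; "moment": the same for the moment, N m; "width": finger opening in m; "gripper_force": force on a finger pad.
Only numpy, scipy, OpenCV 4.12 (cv2) and the standard library are available. Lean on these libraries where they do the work, as an engineer would, in place of code of your own. Each camera call takes 0.05 s, during which the arm holds its last target. There are 200 camera calls.

## Working session

There is one attempt and no reset: what is moved stays moved. The work goes in short steps, each a Python script; the robot and the scene stay as the last script left them, time stands still between calls to the robot, and variables do not carry over. Pictures are saved under pics/ and viewed, at most 14 in all, crops included, and the job is handed in when it is done.

```bash
mkdir -p pics; ls; python3 - <<'E'
from rig import arm
import cv2
for n in("top","side"):
    im=arm.camera(n); cv2.imwrite(f"pics/{n}0.png",im[:,:,::-1]); i=arm.camera_info(n); print(n,i)
print(arm.camera_info("wrist"),arm.hold_point_z,arm.get_obs())
E
```

```text
pics
top {'fx': 496.7530915998983, 'fy': 496.7530915998983, 'cx': 282.3234764981139, 'cy': 215.05728874782923, 'world_from_camera': array([[ 0.00554136, -0.99850239,  0.05442677,  0.50284122],
       [-0.99998256, -0.00542187,  0.00234283,  0.01867614],
       [-0.00204423, -0.05443881, -0.99851502,  1.24897304],
       [ 0.        ,  0.        ,  0.        ,  1.        ]])}
side {'fx': 432.3152973175636, 'fy': 432.3152973175636, 'cx': 286.3393682095078, 'cy': 201.9997100503831, 'world_from_camera': array([[-0.87809002, -0.35615133,  0.31955304,  0.30604903],
       [-0.47847078,  0.64675649, -0.59394592,  0.4916826 ],
       [ 0.00486163, -0.67443478, -0.73831842,  0.65864427],
       [ 0.        ,  0.        ,  0.        ,  1.        ]])}
{'fx': 317.98081079905404, 'fy': 317.98081079905404, 'cx': 276.09530436848416, 'cy': 205.4974836499025, 'tool_from_camera': array([[-1.84344293e-05, -9.54333720e-01, -2.98742616e-01,
         7.69706411e-02],
       [ 9.99999921e-01,  1.00970117e-04, -3.84255907e-04,
         7.55765550e-05],
       [ 3.96872445e-04, -2.98742600e-01,  9.54333643e-01,
        -1.42297969e-01],
       [ 0.00000000e+00,  0.00000000e+00,  0.00000000e+00,
         1.00000000e+00]])} 0.0187 {'t': 0.1, 'q': array([ 1.19270421e+00,  5.27656253e-02,  1.40158844e+00, -3.37396999e-06,
        1.68854745e+00, -7.03204294e-02]), 'qvel': array([-0.00098581, -0.00051018, -0.0025623 , -0.00099988, -0.00045581,
        0.00062419]), 'joint_torque': array([ 1.23395475e-03, -3.82583070e+01, -3.60984743e+01, -8.61567901e-05,
        4.78284885e-03,  3.57444037e-05]), 'ee_pos': array([0.15894074, 0.5001081 , 0.23057844]), 'tcp_rot': array([-4.81497237e-01, -3.10418314e+00,  2.00547707e-03]), 'ft_force': array([ 0.37628811, -0.80902109,  0.38574855]), 'moment': array([ 0.01010759, -0.01866572, -0.00880841]), 'gripper_force': 0.0, 'width': 0.08492047855884026}
```

View pics/top0.png

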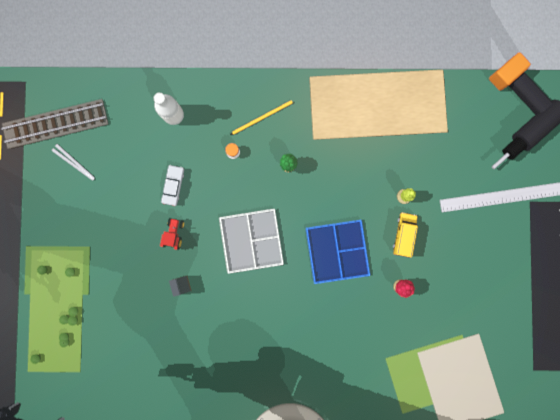

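View pics/side0.png

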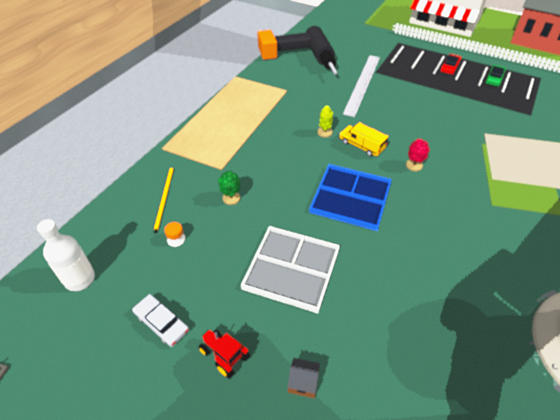

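The top view shows farm tray ~(251,241), town tray ~(338,251), long bays towards +y, tractor (172,234), shed (180,286), poplar (406,196), van (406,235) and crimson tree (404,288). The side view shows everything upright. Next I survey with the wrist camera, with the lens straight above each item.

```bash
cat > lib.py <<'E'
from rig import arm
import numpy as np, cv2
from scipy.spatial.transform import Rotation as R
def ori(psi):                       # tool down, tool x at world angle psi
    c,s=np.cos(psi),np.sin(psi)
    return R.from_matrix(np.array([[c,s,0],[s,-c,0],[0,0,-1.]])).as_rotvec()
def cast(uv,i,T,z):                 # pixels -> world points on plane z
    uv=np.atleast_2d(np.asarray(uv,float))
    d=np.c_[(uv[:,0]-i['cx'])/i['fx'],(uv[:,1]-i['cy'])/i['fy'],np.ones(len(uv))]@T[:3,:3].T
    o=T[:3,3]
    return (o+d*((z-o[2])/d[:,2])[:,None])[:,:2]
def top(uv,z):
    i=arm.camera_info('top'); return cast(uv,i,i['world_from_camera'],z)
def wrist(name=None):
    o=arm.get_obs(); T=np.eye(4); T[:3,:3]=R.from_rotvec(o['tcp_rot']).as_matrix(); T[:3,3]=o['ee_pos']
    im=arm.camera('wrist'); i=arm.camera_info('wrist')
    if name: cv2.imwrite(f'pics/{name}.png',im[:,:,::-1]); np.savez(f'pics/{name}.npz',im=im,T=T@i['tool_from_camera'])
    return im,i,T@i['tool_from_camera']
def look(xy,psi,z=.23,name=None):   # lens straight above xy
    arm.reach([xy[0]-.077*np.cos(psi),xy[1]-.077*np.sin(psi),z],ori(psi)); return wrist(name)
E
python3 - <<'E'
from lib import *
P=dict(shed=(180,286,.05),tractor=(172,234,.04),farm=(251,241,.012),town=(338,251,.012),poplar=(408,195,.06),van=(406,235,.04),crimson=(404,288,.05))
q0=arm.get_obs()
psi=np.pi
for n,(u,v,z) in P.items():
    p=top((u,v),z)[0]
    for s in (np.pi,np.pi/2,-np.pi/2,0):
        try: look(p,s,.3 if n in('farm','town') else .2,n); break
        except arm.IKError: pass
    else: print('fail',n)
    o=arm.get_obs(); print(n,p.round(3),round(s,2),o['q'].round(2),round(o['t'],1))
ims=[cv2.resize(cv2.imread(f'pics/{n}.png'),(266,200)) for n in P]+[np.zeros((200,266,3),np.uint8)]*2
cv2.imwrite('pics/m.png',np.vstack([np.hstack(ims[k:k+3]) for k in (0,3,6)]))
E
```

```text
shed [0.396 0.266] 3.14 [ 0.45  0.11  1.4   0.    1.63 -1.13] 1.6
tractor [0.521 0.29 ] 3.14 [ 0.4   0.46  0.98  0.    1.7  -1.17] 2.2
farm [0.505 0.099] 3.14 [ 0.11  0.24  1.06  0.    1.84 -1.46] 3.1
town [ 0.482 -0.117] 3.14 [-0.27  0.18  1.13  0.    1.83 -1.84] 4.1
poplar [ 0.618 -0.28 ] 3.14 [-0.43  0.75  0.58  0.    1.81 -2.  ] 5.1
van [ 0.522 -0.279] 3.14 [-0.49  0.45  0.99  0.    1.7  -2.06] 5.6
crimson [ 0.395 -0.271] 3.14 [-0.59  0.12  1.39  0.    1.63 -2.16] 6.2
```

View pics/m.png

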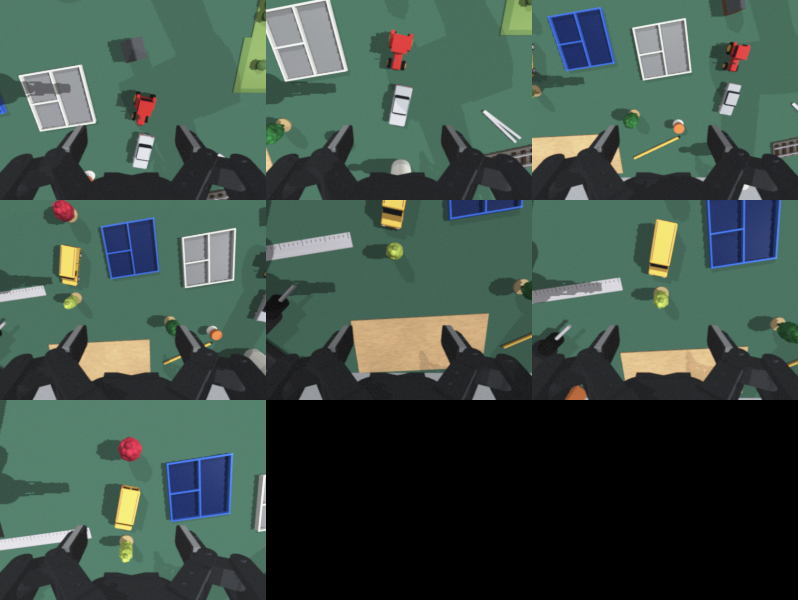

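The montage shows each target near the nadir pixel of its own picture and standing upright. I'll measure them with masks and check the tractor and shed in enlarged crops.

```bash
cat > meas.py <<'E'
from lib import *
HSV=dict(tractor=((0,120,60),(6,255,255)),crimson=((168,110,50),(179,255,255)),poplar=((24,90,60),(40,255,255)),van=((20,120,90),(30,255,255)),
 shed=((0,0,25),(179,75,140)),farm=((0,0,190),(179,40,255)),town=((105,140,40),(125,255,255)))
PL=dict(tractor=.05,crimson=.045,poplar=.05,van=.046,shed=.045,farm=.012,town=.012)
def measure(n,im,i,T,z=None,near=None):
    z=PL[n] if z is None else z
    m=cv2.inRange(cv2.cvtColor(im,cv2.COLOR_RGB2HSV),*map(np.array,HSV[n]))
    cs,_=cv2.findContours(m,cv2.RETR_EXTERNAL,cv2.CHAIN_APPROX_NONE)
    best=None
    for c in cs:
        if cv2.contourArea(c)<150: continue
        p=cast(c[:,0],i,T,z); r=cv2.minAreaRect((p*1000).astype(np.float32))
        d=np.hypot(*(np.array(r[0])/1000-(T[:2,3] if near is None else near)))
        if best is None or d<best[0]: best=(d,r,p)
    return best[1],best[2]
E
python3 - <<'E'
from meas import *
i=arm.camera_info('wrist')
for n in PL:
    d=np.load(f'pics/{n}.npz'); r,p=measure(n,d['im'],i,d['T'])
    c,rad=cv2.minEnclosingCircle((p*1000).astype(np.float32))
    print(n,np.round(r[0],1),np.round(r[1],1),round(r[2],1),'circle',np.round(c,1),round(rad,1),'cam',d['T'][:3,3].round(3))
a=[cv2.resize(cv2.imread(f'pics/{n}.png')[50:170,210:345],None,fx=2.9,fy=2.9,interpolation=2) for n in('tractor','shed')]
cv2.imwrite('pics/c.png',np.hstack(a))
E
```

```text
tractor [521.9 293.1] [40.8 67.4] 79.1 circle [519.6 293.7] 36.3 cam [0.521 0.291 0.342]
crimson [ 393.8 -273.6] [42.  41.7] 69.4 circle [ 393.8 -273.6] 21.8 cam [ 0.395 -0.271  0.343]
poplar [ 619.5 -283.2] [30.8 29.7] 83.4 circle [ 620.  -283.7] 15.9 cam [ 0.618 -0.278  0.344]
van [ 521.1 -281.4] [40.5 99.6] 79.0 circle [ 520.7 -281.5] 51.9 cam [ 0.521 -0.278  0.345]
shed [395.  269.3] [43.4 48.2] 17.1 circle [395.2 270.4] 29.3 cam [0.396 0.267 0.342]
farm [505.5  99.7] [140.3 140.1] 9.4 circle [505.7  99.6] 97.9 cam [0.505 0.1   0.442]
town [ 480.4 -116.3] [140.4 141.3] 8.8 circle [ 480.1 -116.1] 97.9 cam [ 0.482 -0.116  0.442]
```

View pics/c.png

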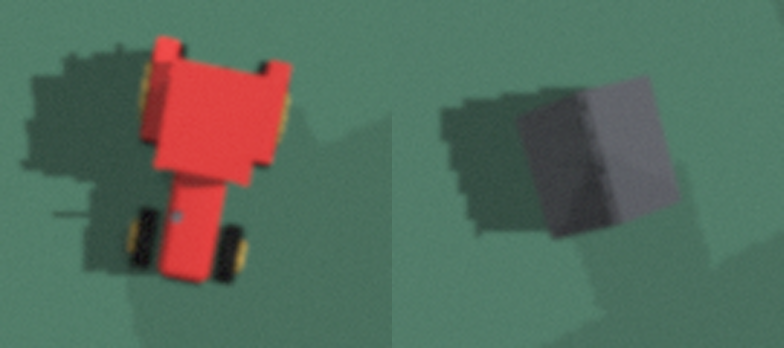

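The tractor's bonnet points to +x at about -11°. The shed's ridge runs at about 15°. The tray outlines come out at 140 mm, as they should. Next I compute the cab and shed points and do the tractor.

```bash
cat >> lib.py <<'E'
def say(s): 
    o=arm.get_obs(); print(s,'t%.1f w%.4f gf%.0f'%(o['t'],o['width'],o['gripper_force']),o['ee_pos'].round(4),o['ft_force'].round(1))
D=np.deg2rad
def bay(c,yaw,x,y): return np.array(c)+R.from_euler('z',yaw).as_matrix()[:2,:2]@[x,y]
def pick(p,psi,z,open_,w,force=35,zt=.17):
    arm.set_gripper(open_,force); arm.reach([*p,zt],ori(psi)); arm.movel([*p,z+.03],v=.2); arm.movel([*p,z],v=.06)
    arm.set_gripper(w-.012,force); say('gripped'); arm.movel([*p,zt],v=.15); say('lifted')
    assert abs(arm.get_obs()['width']-w)<.005
def place(p,psi,z,open_,zt=.17):
    arm.reach([*p,zt],ori(psi)); arm.movel([*p,z+.03],v=.15); arm.movel([*p,z],v=.04); say('down')
    arm.set_gripper(open_); arm.movel([*p,z+.05],v=.1); arm.movel([*p,zt],v=.25)
FARM=([.5055,.0997],D(9.4)); TOWN=([.4804,-.1163],D(8.8))
E
python3 - <<'E'
from meas import *
i=arm.camera_info('wrist')
def cr(n,pts,z):
    T=np.load(f'pics/{n}.npz')['T']; return cast(np.array(pts)/2.9+[210,50],i,T,z)
roof=cr('tractor',[(175,62),(278,82),(250,186),(155,165)],.054)
k=[(520-392,120),(648-392,78),(680-392,200),(555-392,240)]
ev=cr('shed',k,.032); rg=cr('shed',[(585-392,92),(618-392,226)],.053)
print('roof',roof.mean(0),cv2.minAreaRect((roof*1000).astype(np.float32)))
print('eaves',ev.mean(0),cv2.minAreaRect((ev*1000).astype(np.float32)),'ridge',rg.mean(0),np.hypot(*(rg[1]-rg[0])),np.degrees(np.arctan2(*(rg[1]-rg[0])[::-1])))
a=cv2.imread('pics/van.png'); cv2.imwrite('pics/v.png',cv2.resize(a[20:200,200:350],None,fx=3,fy=3))
cab=roof.mean(0)
assert abs(cab-[.512,.295]).max()<.006
pick(cab,D(169.1),.040,.060,.028)
E
```

```text
roof [0.5099413  0.29712218] ((509.782470703125, 297.490966796875), (30.456684112548828, 29.98719024658203), 78.0946044921875)
eaves [0.39554133 0.27238943] ((395.622802734375, 272.2854309082031), (38.722843170166016, 42.83278274536133), 17.117700576782227) ridge [0.39546851 0.27237366] 0.03954864980065433 14.837083309070609
gripped t10.3 w0.0273 gf37 [0.5102 0.2974 0.0405] [-0.8  0.4  2.5]
lifted t11.3 w0.0269 gf37 [0.5094 0.2968 0.1685] [ 0.1  0.2 -0.8]
```

View pics/v.png

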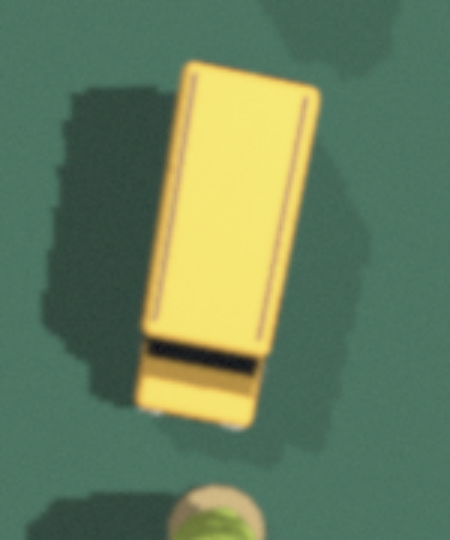

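The van's bonnet points to +x, with the body to the rear (-x). The tractor is held; I'll place it and then do the shed.

```bash
python3 - <<'E'
from lib import *
c,y=FARM; ps=y+np.pi
place(bay(c,y,-11e-3,.034),ps,.0435,.048)
pick(np.array([.3955,.2724]),D(15.5+90),.014,.066,.040,30)
place(bay(c,y,-.034,-.034),D(90)+y,.0175,.052)
look(c,np.pi,.25,'f1'); say('')
E
```

```text
down t13.8 w0.0271 gf37 [0.4892 0.1314 0.0436] [-0.5  0.4  1.6]
gripped t18.9 w0.0397 gf31 [0.3959 0.2726 0.0145] [0.1 0.5 2.1]
lifted t20.1 w0.0395 gf31 [0.395  0.2721 0.1688] [-0.7  0.4 -0.4]
down t22.8 w0.0398 gf31 [0.4775 0.0606 0.0175] [-1.2 -0.5  2.2]
 t25.6 w0.0520 gf0 [0.5821 0.0996 0.2491] [0.3 0.4 0.5]
```

View pics/f1.png

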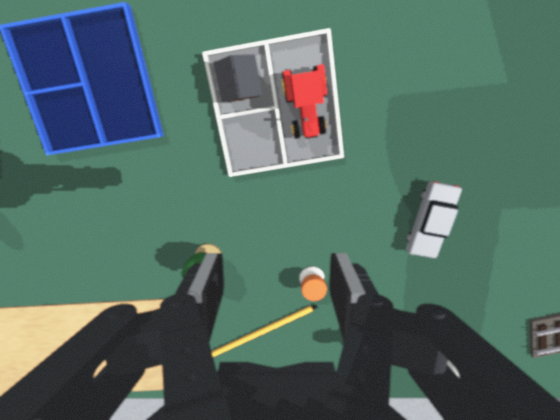

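The tractor is in the long bay (305,100) and the shed upright in its bay (240,77), with the tray unmoved. Next are the poplar, van and crimson tree.

```bash
python3 - <<'E'
from lib import *
c,y=FARM
pick(np.array([.6197,-.2834]),np.pi,.023,.056,.030,25)
place(bay(c,y,.034,-.034),y+np.pi,.0265,.042)
c,y=TOWN
pick(np.array([.517,-.2806]),D(169),.014,.066,.040,40)
place(bay(c,y,-.006,.034),y+np.pi,.0175,.052)
pick(np.array([.3938,-.2736]),np.pi,.025,.066,.042,25)
place(bay(c,y,-.034,-.034),y+np.pi,.0285,.054)
look([.493,-.01],np.pi,.27,'f2'); say('')
cv2.imwrite('pics/s2.png',arm.camera('side')[:,:,::-1])
E
```

```text
gripped t29.0 w0.0288 gf25 [ 0.62   -0.2836  0.0237] [-0.6  0.4  2.3]
lifted t30.1 w0.0290 gf25 [ 0.6192 -0.2832  0.1684] [-0.2  0.3 -0.4]
down t33.3 w0.0288 gf25 [0.5447 0.0717 0.0266] [-0.4  0.   2.5]
gripped t38.2 w0.0394 gf40 [ 0.5174 -0.2807  0.0146] [-0.2 -0.2  1.8]
lifted t39.4 w0.0396 gf40 [ 0.5165 -0.2803  0.1686] [-1.1  0.4 -1. ]
down t42.1 w0.0393 gf41 [ 0.4693 -0.0836  0.0176] [-1.4 -0.2  2.2]
gripped t46.4 w0.0401 gf26 [ 0.3941 -0.2739  0.0255] [ 0.3 -0.6  2.7]
lifted t47.5 w0.0402 gf25 [ 0.3934 -0.2733  0.1688] [-0.1 -0.2 -0.7]
down t49.9 w0.0404 gf26 [ 0.452  -0.1551  0.0285] [-1.6  1.2  2.6]
 t52.3 w0.0545 gf0 [ 0.5692 -0.0111  0.2683] [ 0.1 -0.6 -0.8]
```

View pics/f2.png

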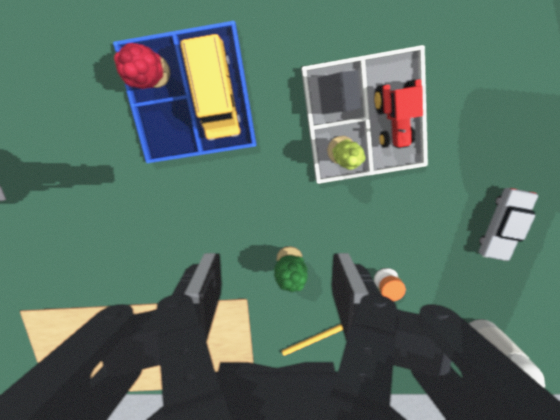

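View pics/s2.png

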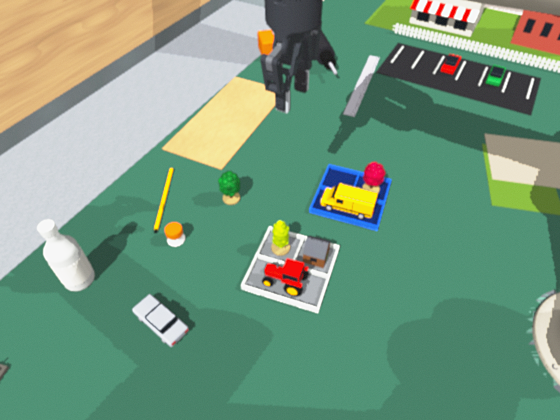

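Both pictures show every piece upright in its bay, with the saloon, green tree and jar unmoved. I'll do a quick numeric check of the van before handing in.

```bash
python3 - <<'E'
from meas import *
c,y=TOWN
im,i,T=look(bay(c,y,0,.034),np.pi,.22,'f3')
Rm=R.from_euler('z',-y).as_matrix()[:2,:2]
r,p=measure('town',im,i,T); print('tray',np.round(r[0],1),np.round(r[1],1),r[2])
r,p=measure('van',im,i,T); q=(p-c)@Rm.T*1000
print('van',r, q.min(0).round(1),q.max(0).round(1))
cv2.imwrite('pics/f3c.png',cv2.resize(im[10:200,150:400,::-1],None,fx=3,fy=3))
E
```

```text
tray [ 480.5 -116.1] [140. 141.] 8.77065372467041
van ((473.3480224609375, -82.62832641601562), (99.91328430175781, 39.961849212646484), 9.034940719604492) [-51.8  14.4] [48.1 54.4]
```

View pics/f3c.png

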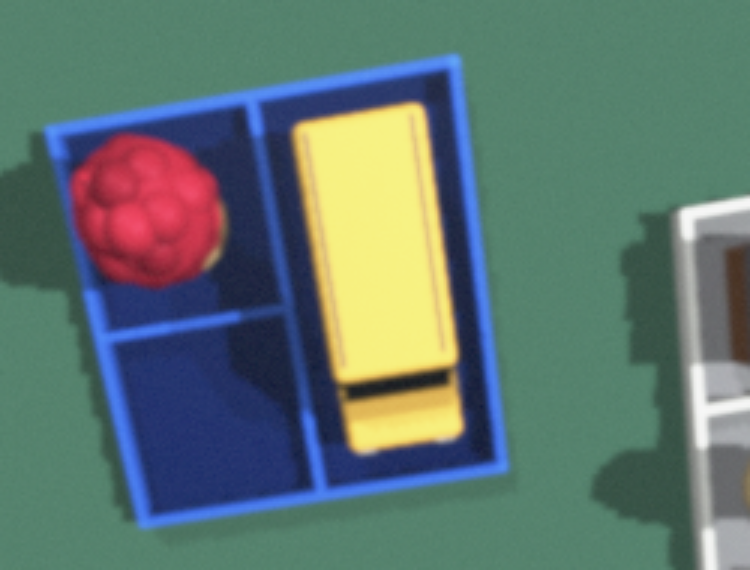

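The van is centred in the long bay (y 14 to 54 mm), level at its true size, and the crimson tree stands inside its own bay at crop pixel (150,210).

```bash
python3 -c "
from rig import arm
print(arm.job_done())"
```

```text
the job is handed in; nothing more can be done
None
```

I handed the job in at about 54 s: the tractor, shed and poplar are in the farm tray, the van and crimson tree are in the town tray, each upright in its proper bay, and the silver car, green tree and paint jar were not touched.

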